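Sweep the tablets into the counting tray's trough and shut it

ROBOT

A 6-joint arm with a two-finger parallel gripper is mounted at the origin on a cart in front of the work surface, level with it; the furniture and walls round the work are solid. World frame = base frame: x ahead of the robot, y to its left, z up, the work surface at z = 0. Lengths are in m, angles in degrees, forces in N, time in s.
With the tool pointing down it reaches from about 0.35 to 0.875 m from the base axis. Payload 4.2 kg.
Tool frame: the origin (TCP) lies midway between the tips of the shut fingers; the grasp point (between the pads) lies 19 mm behind it; y points along the fingers, z is the direction in which the jaws open and shut, and the axes are right-handed (so a half turn about y gives the same grasp; the last joint's range is limited). The gripper opens to 87 mm and grips with 3 to 60 N. Pads are 19 mm wide; open, the fingers measure 117 mm over their backs; the gripper's body (75 mm by 190 mm) begins 51 mm behind the grasp point.
Start: joints at [-57.204, 22.042, 0.453, 0, -68.411, -14.817], TCP at [0.193, -0.594, 0.223] pointing down, gripper open.
Joint ranges: [-179.83, 179.83], [-69.29, 118.12], [-61.27, 80.66], [-181.25, 117.63], [-171.15, -9.14], [-177.46, 177.46]. Speed limits (degrees/s): [159.86, 159.86, 180, 180, 180, 180].

INTERFACE

Orientations are given as [roll, pitch, yaw] about the fixed x, y, z axes, in that order (R = Rz(yaw) Ry(pitch) Rx(roll)).
In Python, from workcell import env gives the robot as it stands. The module is installed in compiled form; this text tells all that it offers. Calls block until the motion is done:
- env.goto(position, orientation): joint-space move of the TCP to a pose.
- env.move_straight(position, rotation=None, rate=0.15, force_limit=None): straight line of the TCP; rotation=None keeps the orientation; rate is the mean speed in m/s. With force_limit (N) it stops when the force on the tool has changed by that much, and returns True; else False.
- env.set_joints(angles): joint-space move.
- env.gripper_to(opening, grasp_force=None): opening from 0.0 (shut) to 1.0 (fully open); grasp_force is the grip in N (None keeps the last); returns when the fingers have stopped.
- env.dwell(seconds).
- env.inverse_kinematics(position, orientation): joint angles nearest the present ones, or None.
- env.read_state(): the state.
- env.grab_frame(name): name is "side" or "top"; returns a dict with "image" (480x640x3 uint8, blue, green, red), "fx", "fy", "cx", "cy" (pixels), "position" and "orientation" of the camera in the world. Camera axes: x right, y up, looking along -z (the intrinsics and any distortion apply to the point x, -y, -z); pixel columns grow to the right and rows downward; lengths in m; the calibration is good to about 2 mm. A picture is of the moment at which its call begins. There is no depth.
A pose or a line that the arm cannot do raises env.Unreachable and nothing moves.
- env.close_job(): hands the job in, once; it reports no verdict.
Trained networks look in a picture, given as the dict that the camera call returned (one of the last four; its "shot" number tells which), for a name from the list of things; names that differ only in an ending like _2 or _b are one class to them, and where a whole thing is asked for, a point or a joint stands for the part that bears it (a point fixed in the world has none). Each returns a list of dicts, best first, with "score" (0 to 1); they miss things now and then, are a little off and sometimes report something else, mostly with a low value. They report only what shows in the picture. A call takes as long as a camera call. They do not tell look-alikes from the thing itself.
- env.search_frame(picture, thing): "xyz" ([x, y, z] in m, in world coordinates, good to about 4 mm: the middle of the surface that is visible of it).
- env.trace(picture, thing): "mask" (480x640 bool, what is visible of it).
The state is a dict: "clock": time; "joint_positions": joint angles; "qvel": joint speeds; "joint_torque": joint torques, N m; "position": TCP position; "tool_rot": TCP orientation; "force": force on the tool from outside, world axes, zero at the start; "wrist_torque": the same for the moment, N m; "opening": opening from 0.0 (shut) to 1.0 (fully open).
Only numpy, scipy, OpenCV 4.12 (cv2) and the standard library are available. Lean on these libraries where they do the work, as an engineer would, in place of code of your own. Each camera call takes 0.05 s, during which the arm holds its last target.

TASK

Take the scraper out of its slanted stand and use it to sweep all five tablets off the counting tray's floor into the trough, without the fingers touching a tablet. Put the scraper back home in its stand and shut the trough's lid fully. Leave the bottles, the beaker and the dishes round about where they stand.

Things in the scene. Friction and masses are not known exactly. Their poses are not given: they have to be found in the camera images.
- tray: Plain grey counting tray, fixed, 198 (x) x 172 (y) x 59 mm; trough side (-x) faces the robot within 15 degrees. Origin: centre of underside, x away from the trough, z up. Raised floor: top z = 50, x = -52 to 93, y = -80 to 80 mm; rim 6 mm thick, top z = 59, on the far and both y sides, none towards the trough, where the floor ends in a lip. The lid's hinge runs along y at x = -99, z = 52.5 mm.
- trough (a point): Middle of the trough's bottom, axes as the tray's. The open trough runs along the tray's near side: 42 mm wide (tray x = -94 to -52 mm), 160 mm long (y = -80 to 80 mm), bottom at tray z = 9 mm, 41 mm below the floor; its outer wall ends at z = 50 mm.
- lid (a joint): Angle of the trough's steel lid (rad): 0 = shut over the trough, level with the floor; about 2 = open, leaning out past upright towards the robot on its stop. Plate 154 mm wide (y), 55 mm from hinge to free edge, 2.5 mm thick, 60 g, free hinge: once pushed inwards past upright (1.57) it falls shut by itself, unless something in the trough stands proud.
- lid_edge (a point): Middle of the lid's free edge, a rolled edge of 6 mm diameter, 52 mm from the hinge. With the lid open it is the lid's top, about 99 mm above the bench.
- stand: Slanted scraper stand, grey sheet, fixed right or left of the tray, foot 105 x 126 mm. Origin: centre of underside, y along the slot, z up. The slot leans 30 degrees from vertical, top towards -x (the robot, within 17 degrees). Slot 110 mm long (y) between cheeks, 11 mm wide. Measured up the slot from its bottom: lower plate 62 mm, upper (+x) plate 45 mm, then a lip flaring outwards to 56 mm.
- slot (a point): Where the middle of the scraper's edge sits when home: middle of the slot's bottom against the lower plate, 30 mm in +x and 12.5 mm above the stand's origin; axes as the stand's. From here the slot runs up along (-0.5, 0, 0.866) of the stand; its width extends from 1 mm below to 9.5 mm above this line, along (0.866, 0, 0.5).
- scraper: Bench scraper, 0.2 kg. Origin: middle of the blade's straight bottom edge; z up the blade to the grip, y along the edge, x normal to the blade. Steel blade 100 mm wide (y), 2.5 thick, z = 0 to 80; flat-sided black grip z = 80 to 114 mm, 100 mm wide, 16 mm thick (x), pinched across its flat sides. Starts home in the stand, leaning 30 degrees, grip towards the robot; its x is then (0.866, 0, 0.5) of the stand.
- scraper_grip (a point): Centre of the scraper's grip, 97 mm up from the blade's edge, axes as the scraper's. Home in the stand, 18 mm of blade shows between the stand's lower plate and the grip.
- tablet_0: One of the five equal white round tablets with a score line, 26 mm diameter, 12 mm thick, 11 g. Origin: centre of its underside. At the start it lies flat on the tray's floor, its centre at least 37 mm from the far rim and 18 mm from the side rims.
- tablet_1: One of the five equal white round tablets with a score line, 26 mm diameter, 12 mm thick, 11 g. Origin: centre of its underside. At the start it lies flat on the tray's floor, its centre at least 37 mm from the far rim and 18 mm from the side rims.
- tablet_2: One of the five equal white round tablets with a score line, 26 mm diameter, 12 mm thick, 11 g. Origin: centre of its underside. At the start it lies flat on the tray's floor, its centre at least 37 mm from the far rim and 18 mm from the side rims.
- tablet_3: One of the five equal white round tablets with a score line, 26 mm diameter, 12 mm thick, 11 g. Origin: centre of its underside. At the start it lies flat on the tray's floor, its centre at least 37 mm from the far rim and 18 mm from the side rims.
- tablet_4: One of the five equal white round tablets with a score line, 26 mm diameter, 12 mm thick, 11 g. Origin: centre of its underside. At the start it lies flat on the tray's floor, its centre at least 37 mm from the far rim and 18 mm from the side rims.
- flask: Bystander: small clear bottle with white cap, 44 mm diameter, 104 mm high, standing on the bench on the other side of the tray from the stand. Origin: centre of its underside.
- vial: Bystander: amber vial with black cap, 38 mm diameter, 99 mm high, behind the tray. Origin: centre of its underside.
- tub: Bystander: small clear beaker, 48 mm diameter, 58 mm high, behind the tray to the right. Origin: centre of its underside.
- dish_a: Bystander: flat round dish, 72 mm diameter, 15 mm high, behind the tray to the left, under dish_b. Origin: centre of its underside.
- dish_b: Bystander: equal dish stacked on dish_a. Origin: centre of its underside.
There are look-alikes about, which are no part of the job. Leave any purple or red look-alike of the tablet_1 alone.

How it is judged:
By the outcome, as a careful person would: the job done as asked, in the order asked, and still so for the second after the job is handed in, with the robot touching nothing.
It also fails if it takes over 72 s, if anything falls off the work surface, if the arm or the gripper's body presses on something with over 40 N, if the wrist force passes 120 N, or if a joint passes its speed limit or range.

## Working session

There is one attempt and no reset: what is moved stays moved. The work goes in short steps, each a Python script; the robot and the scene stay as the last script left them, time stands still between calls to the robot, and variables do not carry over. Pictures are saved under pics/ and viewed, and the job is handed in when it is done.

```bash
mkdir -p pics; ls; python3 - <<'E'
from workcell import env
import cv2,numpy as np
s=env.read_state(); print({k:np.round(v,3).tolist() for k,v in s.items()})
for n in ("side","top"):
    f=env.grab_frame(n); cv2.imwrite(f"pics/{n}0.png",f["image"])
    print(n,{k:v for k,v in f.items() if k!="image"})
    for t in ("tray","lid","stand","scraper","scraper_grip","lid_edge","tablet_0","flask","vial","tub","dish_a","slot","trough"):
        print(t,[(np.round(d["xyz"],3).tolist(),round(d["score"],2)) for d in env.search_frame(f,t)])
print(env.read_state()["clock"])
E
```

```text
pics
{'clock': 0.0, 'joint_positions': [-57.203, 22.089, 0.379, -0.03, -68.412, -14.816], 'qvel': [-0.012, -0.047, 0.109, -0.051, -0.01, 0.055], 'joint_torque': [-0.0, -39.066, 18.741, 4.22, 0.011, -0.0], 'position': [0.193, -0.594, 0.221], 'tool_rot': [-89.875, 0.004, 17.97], 'force': [0.314, -0.442, -0.428], 'wrist_torque': [0.035, 0.015, 0.061], 'opening': 1.0}
side {'fx': 584.8013240331173, 'fy': 584.8013240331173, 'cx': 320.96487346546854, 'cy': 245.64338252847332, 'position': array([ 0.64002981, -0.94398555,  0.70866263]), 'orientation': array([57.93944388, -1.04612581,  0.57566591]), 'shot': 1}
tray [([0.567, -0.026, 0.048], 0.7)]
lid [([0.482, 0.013, 0.081], 0.67)]
stand [([0.624, -0.313, 0.01], 0.94)]
scraper [([0.608, -0.284, 0.096], 0.75), ([0.624, 0.035, 0.06], 0.7)]
scraper_grip [([0.613, -0.293, 0.088], 0.86)]
lid_edge [([0.485, 0.01, 0.078], 0.67)]
tablet_0 [([0.571, 0.032, 0.062], 0.67), ([0.628, 0.034, 0.058], 0.63), ([0.671, -0.157, 0.016], 0.62), ([0.617, -0.058, 0.063], 0.56), ([0.763, 0.03, 0.014], 0.4)]
flask [([0.597, 0.238, 0.051], 0.59)]
vial [([0.794, -0.071
[... 626 characters left out ...]
[0.573, 0.004, 0.049], 0.74), ([0.601, -0.279, 0.101], 0.7)]
scraper_grip [([0.604, -0.277, 0.102], 0.78), ([0.621, 0.041, 0.063], 0.44)]
lid_edge [([0.485, 0.022, 0.082], 0.88)]
tablet_0 [([0.63, -0.018, 0.063], 0.74), ([0.667, -0.151, 0.008], 0.73), ([0.58, -0.017, 0.062], 0.63), ([0.763, 0.036, 0.014], 0.62), ([0.625, 0.04, 0.062], 0.6), ([0.615, -0.048, 0.059], 0.51), ([0.566, 0.034, 0.058], 0.49), ([0.572, 0.004, 0.052], 0.16)]
flask [([0.589, 0.244, 0.063], 0.78)]
vial [([0.786, -0.059, 0.065], 0.55)]
tub [([0.782, -0.169, 0.029], 0.81)]
dish_a [([0.791, 0.126, 0.033], 0.76), ([0.591, 0.243, 0.062], 0.41)]
slot [([0.596, -0.274, 0.006], 0.77)]
trough [([0.575, 0.002, 0.045], 0.67)]
1.4
```

View pics/side0.png

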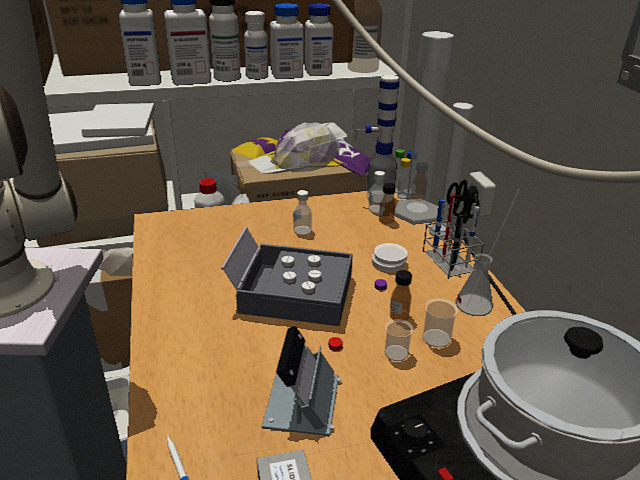

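View pics/top0.png

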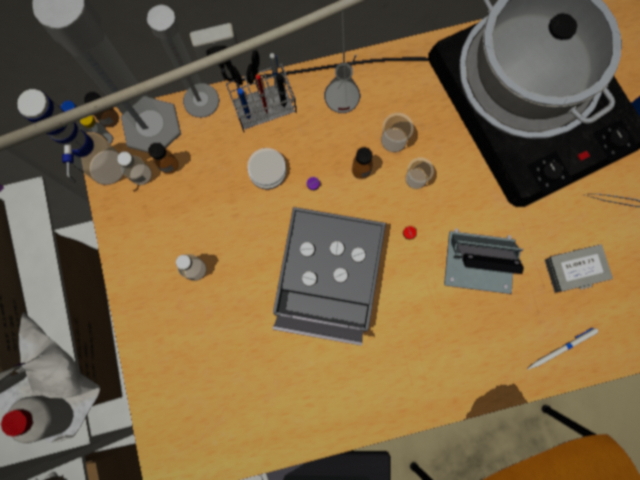

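```bash
cat > h.py <<'E'
import numpy as np, cv2
from scipy.spatial.transform import Rotation as Ro
from scipy.optimize import least_squares
CAM={"side":(584.8013240331173,320.96487346546854,245.64338252847332,[0.64002981,-0.94398555,0.70866263],[57.93944388,-1.04612581,0.57566591]),
"top":(615.3373532936928,320.44680061976595,239.01075155005037,[0.44370643,0.00979116,1.15365602],[10.47281513,0.4068789,-89.36865662])}
def proj(n,P):
    f,cx,cy,p,o=CAM[n]; q=Ro.from_euler('xyz',o,degrees=True).inv().apply(np.atleast_2d(P)-np.array(p))
    return np.c_[cx+f*q[:,0]/-q[:,2], cy+f*q[:,1]/q[:,2]]
def ray(n,uv,z):
    f,cx,cy,p,o=CAM[n]; d=Ro.from_euler('xyz',o,degrees=True).apply([(uv[0]-cx)/f,-(uv[1]-cy)/f,-1]); p=np.array(p)
    return p+d*(z-p[2])/d[2]
def W(pose,P):
    x,y,a=pose[:3]; c,s=np.cos(a),np.sin(a); P=np.atleast_2d(P)
    return np.c_[x+c*P[:,0]-s*P[:,1], y+s*P[:,0]+c*P[:,1], P[:,2]]
def crop(img,x0,y0,x1,y1,k,fn,step=10):
    c=cv2.resize(img[y0:y1,x0:x1],None,fx=k,fy=k,interpolation=cv2.INTER_CUBIC)
    for u in range((x0//step+1)*step,x1,step):
        cv2.line(c,((u-x0)*k,0),((u-x0)*k,6),(0,255,255),1); cv2.putText(c,str(u),((u-x0)*k-10,16),0,.35,(0,255,255),1)
    for v in range((y0//step+1)*step,y1,step):
        cv2.line(c,(0,(v-y0)*k),(6,(v-y0)*k),(0,255,255),1); cv2.putText(c,str(v),(8,(v-y0)*k+4),0,.35,(0,255,255),1)
    cv2.imwrite(fn,c)
E
python3 - <<'E'
from h import *
t=cv2.imread("pics/top0.png"); s=cv2.imread("pics/side0.png")
crop(t,262,198,400,350,4,"pics/c1.png"); crop(t,430,220,540,305,6,"pics/c2.png")
crop(s,215,220,365,330,5,"pics/c3.png"); crop(s,255,315,355,440,4,"pics/c4.png")
E
```

```text
(no output)
```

View pics/c1.png

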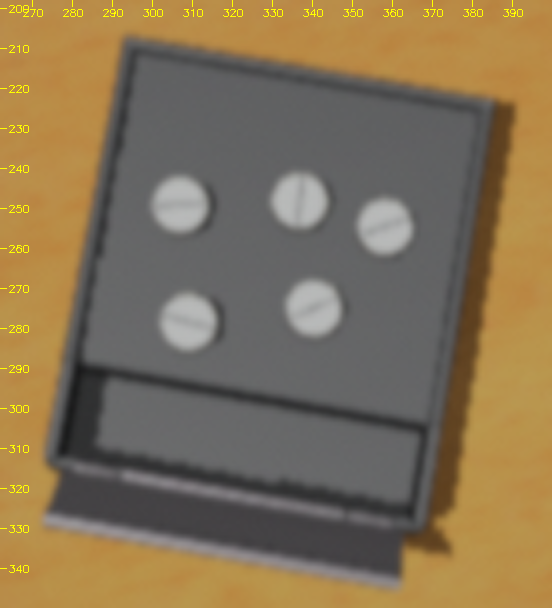

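View pics/c2.png

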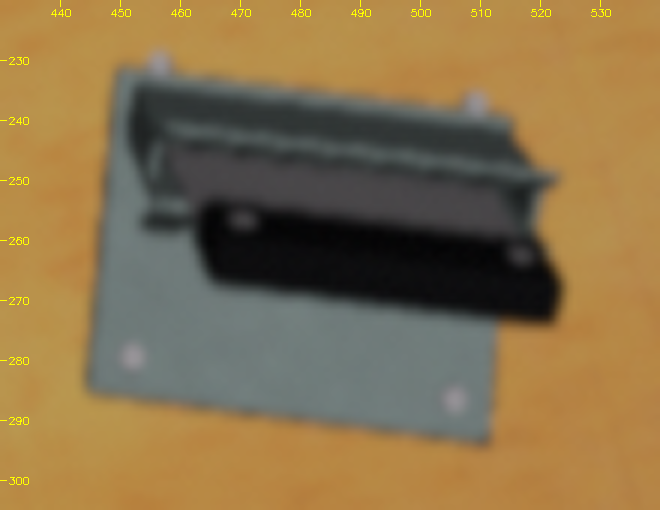

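View pics/c3.png

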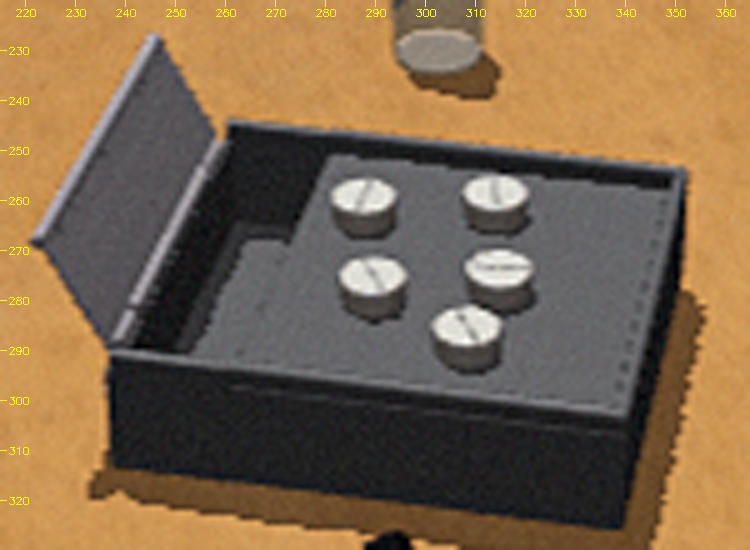

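View pics/c4.png

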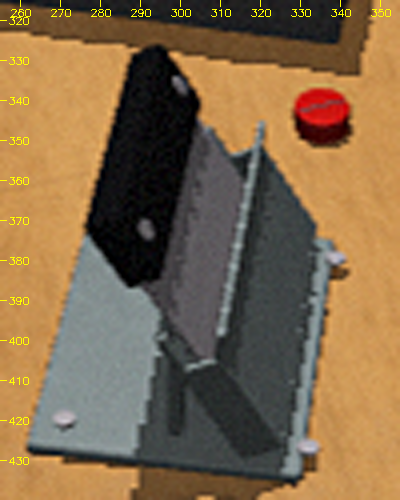

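```bash
cat > fit.py <<'E'
from h import *
def fit(obs,p0,ex=None):
    def r(p): return np.concatenate([(proj(n,W(p,P))-uv).ravel() for n,P,uv in obs])
    s=least_squares(r,p0,loss='soft_l1'); return s.x,r(s.x).reshape(-1,2)
m=1e-3
X,Y=99*m,86*m
tr=[("top",[X,Y,.059],(293,208)),("top",[X,-Y,.059],(385,223)),("top",[-X,Y,.059],(274.5,314)),("top",[-X,-Y,.059],(367,330)),
("side",[-X,Y,.059],(260.5,244)),("side",[X,Y,.059],(352,254)),("side",[X,-Y,.059],(341,302.5)),("side",[-X,-Y,.059],(237,290)),("side",[-X,-Y,0],(237,313)),("side",[X,-Y,0],(340,325))]
tray,e=fit(tr,[.575,0,-.15]); print("tray",tray[:2],np.degrees(tray[2]));print(np.round(e,1).tolist())
a,b=52.5*m,63*m
st=[("top",[a,b,.003],(450,231)),("top",[a,-b,.003],(515,240)),("top",[-a,b,.003],(444.5,285)),("top",[-a,-b,.003],(511.5,294)),
("side",[-a,-b,.003],(262,428)),("side",[a,-b,.003],(329,434)),("side",[a,b,.003],(337,373.5))]
stand,e=fit(st,[.6,-.28,-.1]); print("stand",stand[:2],np.degrees(stand[2]));print(np.round(e,1).tolist())
SX=np.array([.866,0,.5]);SZ=np.array([-.5,0,.866]);SL=np.array([.030,0,.0125])
def sc(P,dy=0): P=np.atleast_2d(P); return W(stand,SL+P[:,:1]*SX+P[:,2:]*SZ+np.array([0,1,0])*(P[:,1:2]+dy))
if __name__=="__main__":
    t=cv2.imread("pics/top0.png"); s=cv2.imread("pics/side0.png")
    for n,im,x0,y0,x1,y1,k in (("top",t,430,220,540,305,6),("side",s,255,315,355,440,4)):
        c=cv2.resize(im[y0:y1,x0:x1],None,fx=k,fy=k,interpolation=cv2.INTER_CUBIC)
        for x in (-8,8):
            q=sc(np.array([[x,-50,80],[x,50,80],[x,50,114],[x,-50,114]])*m)
            pts=((proj(n,q)-[x0,y0]+.5)*k).astype(int); cv2.polylines(c,[pts],True,(0,255,0) if x>0 else (0,0,255),1)
        f=W(stand,[[a,b,.003],[a,-b,.003],[-a,-b,.003],[-a,b,.003]]); cv2.polylines(c,[((proj(n,f)-[x0,y0]+.5)*k).astype(int)],True,(255,255,0),1)
        cv2.imwrite(f"pics/d_{n}.png",c)
    tabs=[(307,249),(337,248),(358,254.5),(309,278.5),(340.5,275)]
    for u in tabs:
        w=ray("top",u,.062); d=w[:2]-tray[:2]; cc,ss=np.cos(tray[2]),np.sin(tray[2]); print(np.round(w,3),"local",np.round([cc*d[0]+ss*d[1],-ss*d[0]+cc*d[1]],3))
E
python3 fit.py
```

```text
tray [0.59502539 0.00230663] -9.051928496440546
[[-0.6, -1.7], [0.6, -1.4], [-1.8, -0.4], [1.8, 0.1], [-1.5, -2.0], [0.3, -2.1], [-0.3, -0.4], [-1.7, -0.3], [0.2, 1.6], [-0.4, 2.2]]
stand [ 0.61458287 -0.28128766] -6.369897221257772
[[-0.8, 0.2], [0.5, -0.9], [-0.1, 0.8], [0.3, -0.0], [-1.2, -1.5], [0.5, 0.1], [0.6, 1.0]]
[0.627 0.044 0.062] local [0.025 0.046]
[ 0.629 -0.01   0.062] local [ 0.036 -0.007]
[ 0.618 -0.048  0.062] local [ 0.03  -0.046]
[0.574 0.039 0.062] local [-0.027  0.033]
[ 0.58  -0.017  0.062] local [-0.011 -0.021]
```

```bash
cat > ov.py <<'E'
from fit import *
import sys
def ov(n,im,pose,x0,y0,x1,y1,k,fn):
    c=cv2.resize(im[y0:y1,x0:x1],None,fx=k,fy=k,interpolation=cv2.INTER_CUBIC)
    def L(P,col,cl=True): cv2.polylines(c,[((proj(n,W(pose,np.array(P)*m))-[x0,y0]+.5)*k).astype(int)],cl,col,1)
    L([[99,86,59],[99,-86,59],[-99,-86,59],[-99,86,59]],(0,255,0))
    L([[99,86,0],[99,-86,0],[-99,-86,0],[-99,86,0]],(0,0,255))
    L([[93,80,50],[93,-80,50],[-52,-80,50],[-52,80,50]],(255,255,0))
    L([[-52,80,9],[-52,-80,9],[-94,-80,9],[-94,80,9]],(255,0,255))
    cv2.imwrite(fn,c)
if __name__=="__main__":
    t=cv2.imread("pics/top0.png"); s=cv2.imread("pics/side0.png")
    ov("top",t,tray,262,198,400,350,4,"pics/o1.png"); ov("side",s,tray,215,220,365,330,5,"pics/o2.png")
E
python3 ov.py
```

```text
tray [0.59502539 0.00230663] -9.051928496440546
[[-0.6, -1.7], [0.6, -1.4], [-1.8, -0.4], [1.8, 0.1], [-1.5, -2.0], [0.3, -2.1], [-0.3, -0.4], [-1.7, -0.3], [0.2, 1.6], [-0.4, 2.2]]
stand [ 0.61458287 -0.28128766] -6.369897221257772
[[-0.8, 0.2], [0.5, -0.9], [-0.1, 0.8], [0.3, -0.0], [-1.2, -1.5], [0.5, 0.1], [0.6, 1.0]]
```

View pics/o1.png

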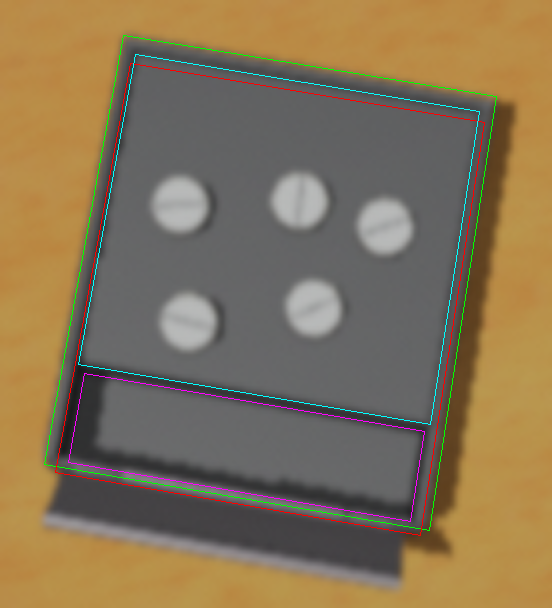

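View pics/o2.png

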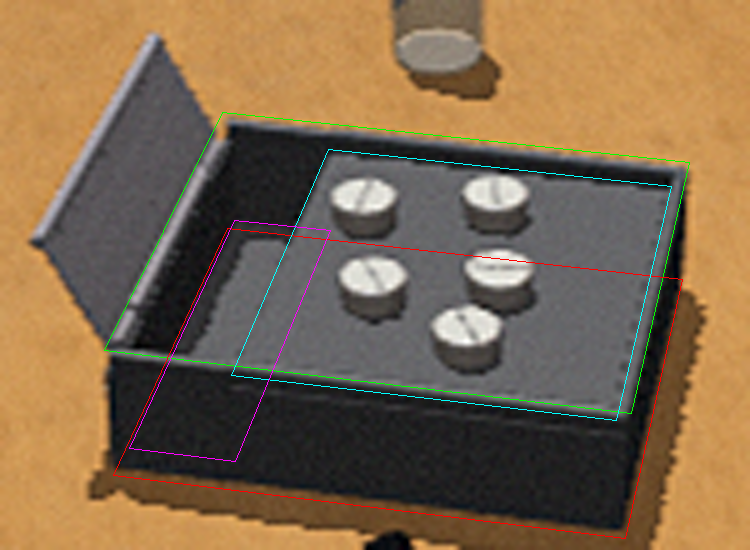

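View pics/d_top.png

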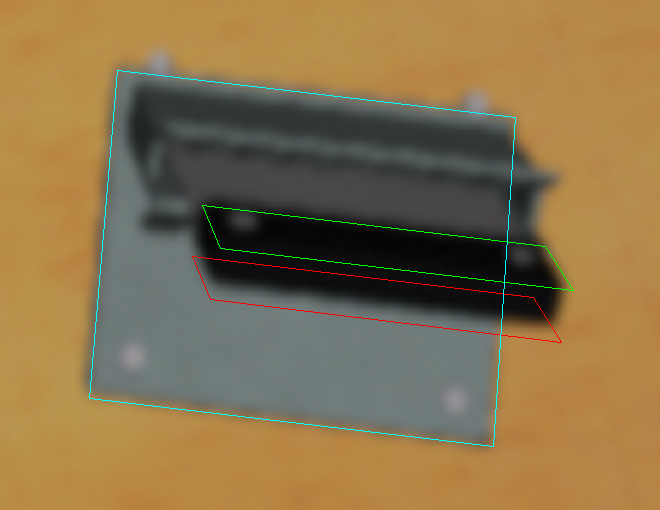

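View pics/d_side.png

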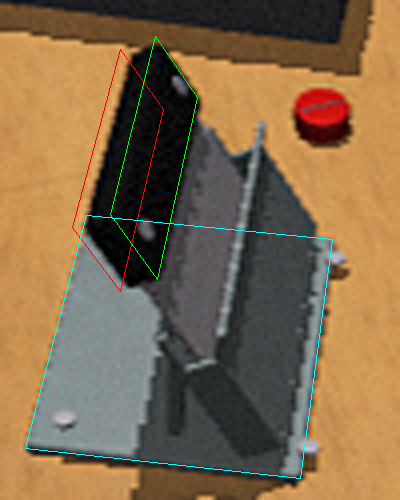

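```bash
cat > plan.py <<'E'
import io,contextlib
with contextlib.redirect_stdout(io.StringIO()):
    from fit import *
DY=.001
def Rz(a): return Ro.from_euler('z',a)
S_R=Rz(stand[2])*Ro.from_matrix(np.c_[SX,[0,1,0],SZ])   # scraper home rot
def tool_for(Rs,sgn=1):
    M=Rs.as_matrix(); y=-M[:,2]; z=sgn*M[:,0]; return Ro.from_matrix(np.c_[np.cross(y,z),y,z])
def eul(R): return R.as_euler('xyz',degrees=True)
GZ=.079  # TCP height up the scraper
def pose(origin,Rs,up=0,sgn=1): # TCP pose for scraper origin pose
    return np.array(origin)+Rs.as_matrix()[:,2]*(GZ+up), eul(tool_for(Rs,sgn))
HOME=sc([0,0,0],DY)[0]
T_R=Rz(tray[2])
def T(x,y,z): return W(tray,[x,y,z])[0]
E
python3 - <<'E'
from plan import *
from workcell import env
print(HOME)
for sgn in (1,-1):
    for nm,(p,o) in dict(app=pose(HOME,S_R,.1,sgn),g=pose(HOME,S_R,0,sgn),sw1=pose(T(.072,-.028,.05),T_R,.1,sgn),sw2=pose(T(-.06,-.028,.05),T_R,0,sgn),sw3=pose(T(-.06,.028,.05),T_R,0,sgn)).items():
        j=env.inverse_kinematics(p,o); print(sgn,nm,p.round(3),o.round(1),None if j is None else np.round(j,1))
print(env.read_state()["clock"])
E
```

```text
[ 0.6445086  -0.28362224  0.0125    ]
1 app [ 0.556 -0.274  0.168] [-60.    0.  -96.4] [ -13.2   13.5  -24.1   -8.8  -22.8 -166. ]
1 g [ 0.605 -0.279  0.081] [-60.    0.  -96.4] [ -12.8   24.4  -21.7  -12.9  -14.4 -161.9]
1 sw1 [ 0.662 -0.037  0.229] [-90.    0.  -99.1] [ 10.8  25.5   6.9   0.  -71.4 160.2]
1 sw2 [ 0.531 -0.016  0.129] [-90.    0.  -99.1] [ 15.8  18.2 -20.2   0.  -51.6 155.2]
1 sw3 [0.54  0.039 0.129] [-90.    0.  -99.1] [ 21.3  19.1 -18.8   0.  -52.1 149.6]
-1 app [ 0.556 -0.274  0.168] [-120.     0.    83.6] [-13.2  13.5 -24.1  -8.8 -22.8  14. ]
-1 g [ 0.605 -0.279  0.081] [-120.     0.    83.6] [-12.8  24.4 -21.7 -12.9 -14.4  18.1]
-1 sw1 [ 0.662 -0.037  0.229] [-90.    0.   80.9] [ 10.8  25.5   6.9   0.  -71.4 -19.8]
-1 sw2 [ 0.531 -0.016  0.129] [-90.    0.   80.9] [ 15.8  18.2 -20.2   0.  -51.6 -24.8]
-1 sw3 [0.54  0.039 0.129] [-90.    0.   80.9] [ 21.3  19.1 -18.8   0.  -52.1 -30.4]
1.4
```

Candidates: the five white discs on the tray at top px (307,249), (337,248), (358,254), (309,278), (340,275) are the tablets. The purple (313,184) and red (410,232) discs on the bench are look-alikes, so I'll leave them. The only scraper is the black grip in the stand at (493,264), confirmed in the crop. I'll grasp it now.

```bash
python3 - <<'E'
from plan import *
from workcell import env
env.gripper_to(0.55)
p,o=pose(HOME,S_R,.1,-1); env.goto(p,o)
p,o=pose(HOME,S_R,0,-1); print(env.move_straight(p,force_limit=12,rate=.12))
s=env.read_state(); print(s["position"]-p,s["force"])
f=env.grab_frame("side"); crop(f["image"],225,260,385,440,3,"pics/g1.png")
f=env.grab_frame("top"); crop(f["image"],420,210,560,315,5,"pics/g2.png")
print(s["clock"])
E
```

```text
False
[ 0.00011336 -0.0001381   0.0006231 ] [0.0267841  0.05135683 0.45227465]
5.0667
```

View pics/g1.png

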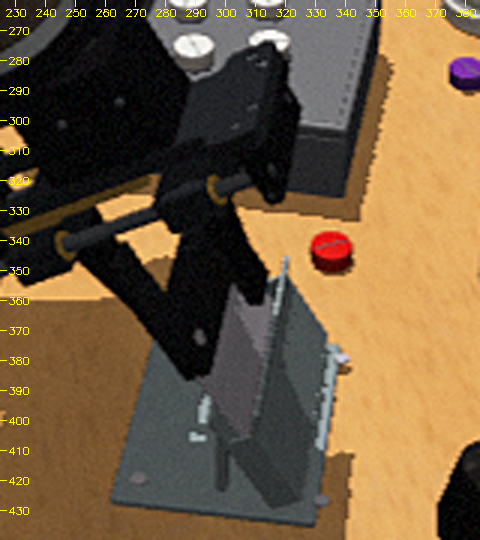

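View pics/g2.png

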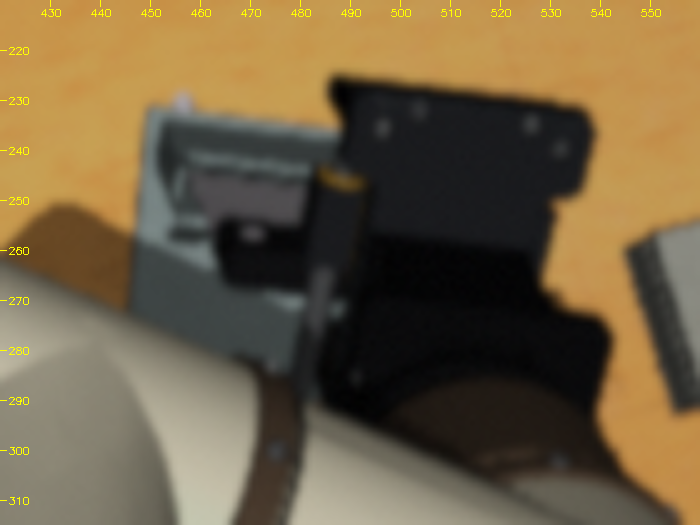

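The fingers straddle the grip (side px 285,345), with one in front and one behind. Next I'll close, draw it out along the slot and check.

```bash
python3 - <<'E'
from plan import *
from workcell import env
env.gripper_to(0.0,grasp_force=15); s=env.read_state(); print(s["opening"],s["force"])
env.gripper_to(0.0,grasp_force=55); s=env.read_state(); print(s["opening"],s["force"],s["position"])
p,o=pose(HOME,S_R,.085,-1); print(env.move_straight(p,rate=.1,force_limit=25)); s=env.read_state(); print(s["position"]-p,s["force"])
f=env.grab_frame("side"); crop(f["image"],205,220,385,440,3,"pics/g3.png")
print(s["clock"])
E
```

```text
0.18444335469388565 [1.51270788 0.5259525  2.47685746]
0.18381570557303364 [3.18962783 0.3990712  2.93644498] [ 0.60669208 -0.27955435  0.08213227]
False
[-0.00084617  0.00021549 -0.00142992] [-0.1643642   0.0192631  -3.37732319]
7.0417
```

View pics/g3.png

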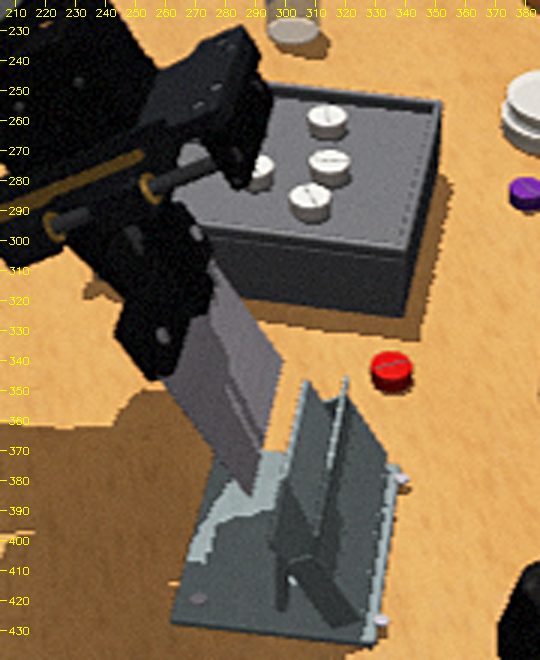

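The scraper is out of the stand (blade edge near side px 288,385) and held square at 16 mm. Next I'll bring it over the tray behind the tablets, on the right-hand side, and descend until it touches.

```bash
python3 - <<'E'
from plan import *
from workcell import env
p,o=pose(HOME,S_R,.14,-1); env.move_straight(p,rate=.25)
p,o=pose(T(.072,-.027,.05),T_R,.08,-1); env.goto(p,o)
f=env.grab_frame("side"); crop(f["image"],205,160,365,330,4,"pics/s1.png")
p,o=pose(T(.072,-.027,.05),T_R,.015,-1); print(env.move_straight(p,force_limit=8,rate=.12))
p,o=pose(T(.072,-.027,.05),T_R,-.008,-1); print(env.move_straight(p,force_limit=4,rate=.03))
s=env.read_state(); print(s["position"],(s["position"][2]-GZ), s["force"],s["clock"])
f=env.grab_frame("side"); crop(f["image"],205,160,365,330,4,"pics/s2.png")
f=env.grab_frame("top"); crop(f["image"],262,188,400,350,4,"pics/s3.png")
E
```

```text
False
True
[ 0.66222981 -0.03579213  0.13079833] 0.051798325442039064 [ 1.40714318 -0.4417578   3.50363864] 9.7667
```

View pics/s1.png

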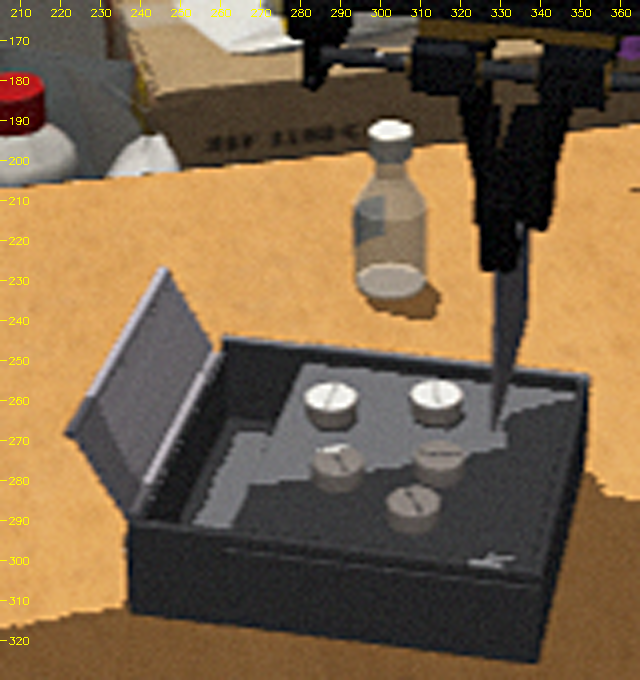

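View pics/s2.png

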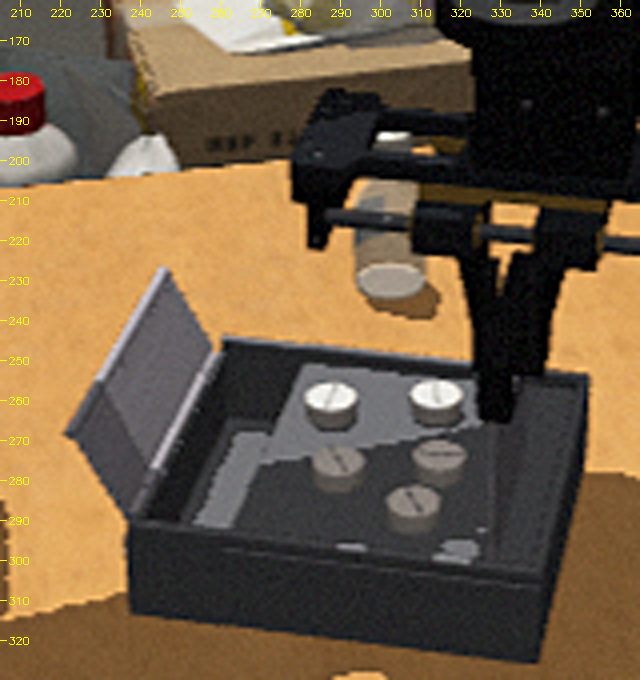

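View pics/s3.png

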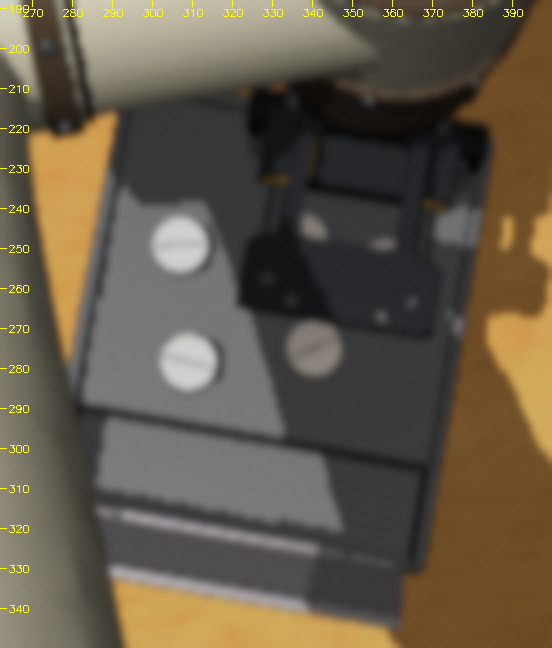

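The blade edge is on the floor behind the right-hand three tablets (side px 328,298), clear of the rim. Next is the first sweep, 1 mm above contact.

```bash
cat >> plan.py <<'E'
ZC=.1318
def swp(x,y,up=0):
    p,o=pose(T(x,y,.05),T_R,0,-1); p[2]=ZC+up; return p,o
E
python3 - <<'E'
from plan import *
from workcell import env
p,o=swp(.072,-.027); env.move_straight(p,rate=.02)
p,o=swp(-.040,-.027); print(env.move_straight(p,rate=.09,force_limit=20)); print(env.read_state()["force"])
p,o=swp(-.060,-.027); print(env.move_straight(p,rate=.05,force_limit=20)); 
s=env.read_state(); print(s["position"]-p,s["force"],s["clock"])
f=env.grab_frame("side"); crop(f["image"],205,160,365,330,4,"pics/s4.png")
E
```

```text
False
[-0.03041519  0.54400785 -2.45833733]
False
[7.87865784e-05 8.36907039e-05 3.10481974e-04] [-0.48158969  0.16821515 -2.58979475] 12.1
```

View pics/s4.png

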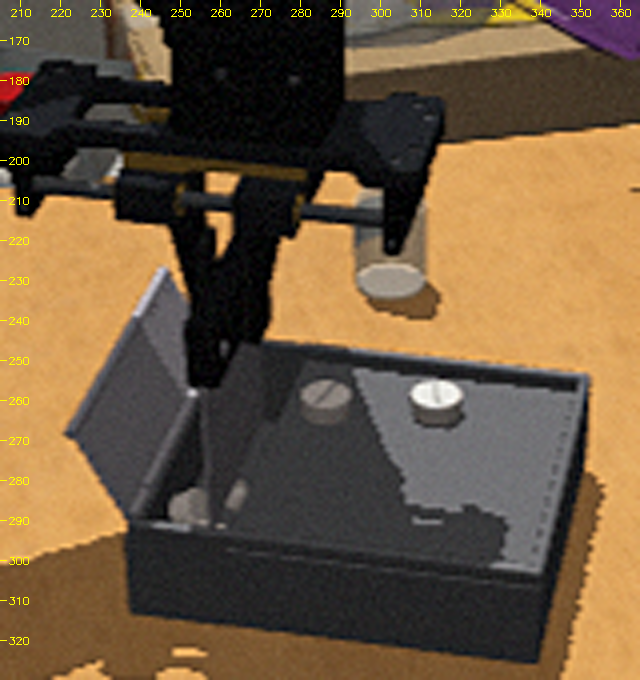

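The first sweep is done. One tablet shows at (255,286) in the trough and a piece of another behind the blade edge at (264,283). I'll lift, look, and set up the second sweep.

```bash
python3 - <<'E'
from plan import *
from workcell import env
p,o=swp(-.060,-.027,.055); env.move_straight(p,rate=.2)
p,o=swp(.072,.027,.055); env.move_straight(p,rate=.2)
f=env.grab_frame("side"); crop(f["image"],205,200,365,330,5,"pics/s5.png")
f=env.grab_frame("top"); crop(f["image"],262,188,400,350,4,"pics/s6.png")
print(env.read_state()["clock"])
E
```

```text
13.5417
```

View pics/s5.png

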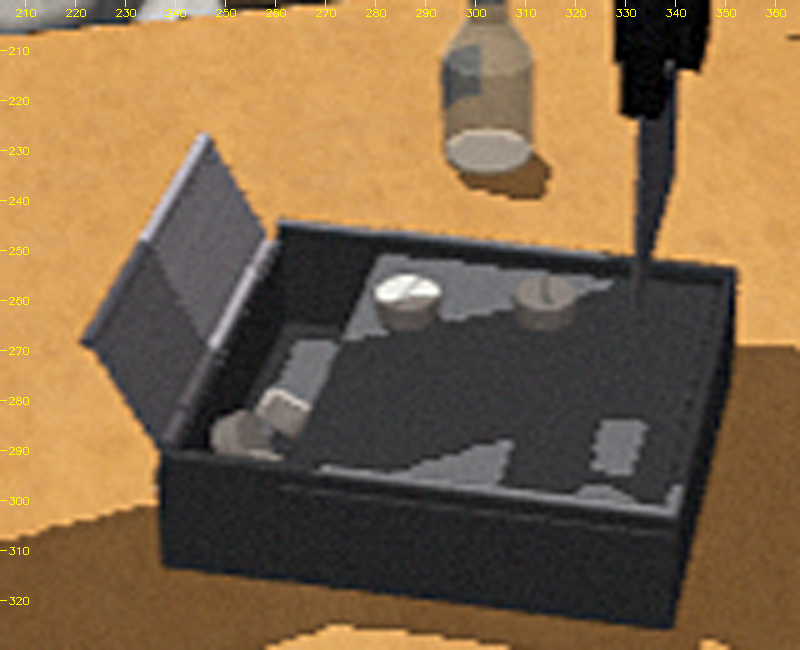

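View pics/s6.png

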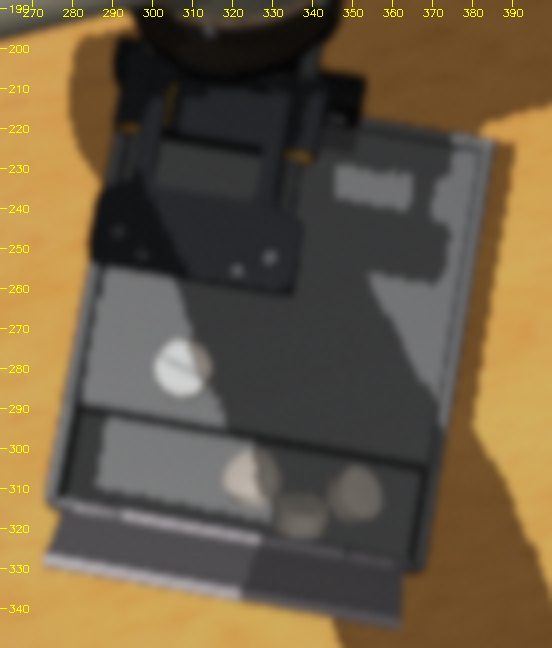

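Three tablets are in the trough at top px (325,307), (338,317) and (355,312). Two remain on the floor at side px (287,258) and (314,258), so I'll run the second sweep.

```bash
python3 - <<'E'
from plan import *
from workcell import env
p,o=swp(.072,.027,.012); print(env.move_straight(p,rate=.12,force_limit=10))
p,o=swp(.072,.027); print(env.move_straight(p,rate=.04,force_limit=6)); print(env.read_state()["force"])
p,o=swp(-.040,.027); print(env.move_straight(p,rate=.09,force_limit=20)); print(env.read_state()["force"])
p,o=swp(-.060,.027); print(env.move_straight(p,rate=.05,force_limit=20)); 
s=env.read_state(); print(s["position"]-p,s["force"],s["clock"])
p,o=swp(-.060,.027,.06); env.move_straight(p,rate=.2)
p,o=swp(.03,-.03,.09); env.move_straight(p,rate=.25)
f=env.grab_frame("side"); crop(f["image"],205,200,365,330,5,"pics/s7.png")
f=env.grab_frame("top"); crop(f["image"],262,188,400,350,4,"pics/s8.png")
print(env.read_state()["clock"])
E
```

```text
False
False
[-0.54303608  0.43298539 -2.53772452]
False
[ 1.02230585  0.2233538  -2.04874405]
False
[4.11351011e-06 1.14655447e-04 2.79447324e-04] [-0.22193162  0.22691408 -3.30711955] 16.4417
17.5833
```

View pics/s7.png

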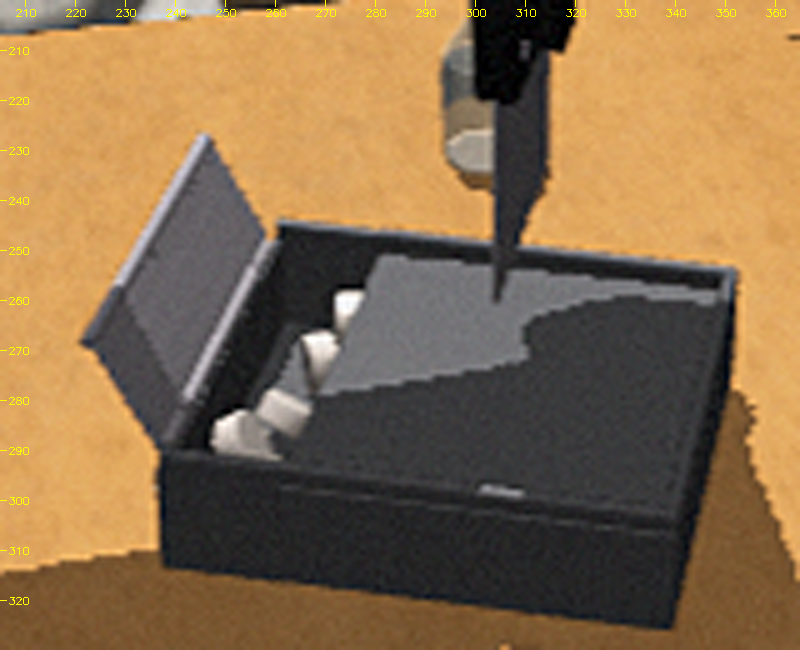

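View pics/s8.png

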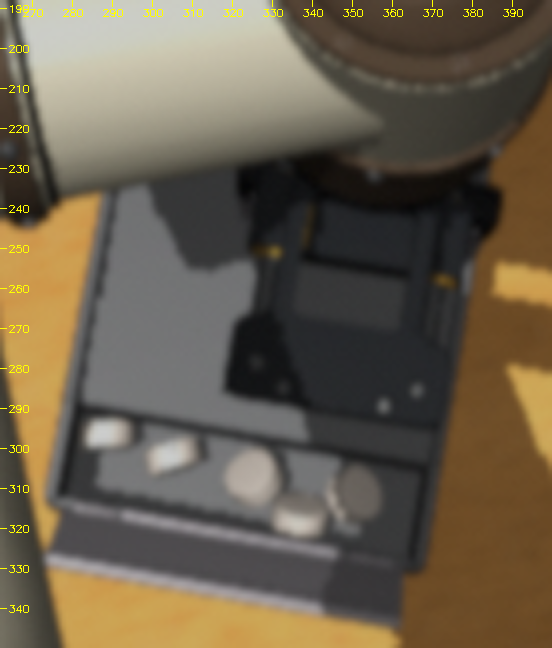

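All five are in the trough at top px (289,296), (305,302), (325,307), (338,318) and (355,312). None is left on the floor and none stands above the lip. I'll return the scraper next.

```bash
cat >> plan.py <<'E'
SXW=S_R.as_matrix()[:,0]
def hm(up,dx): return pose(HOME+SXW*dx,S_R,up,-1)
E
python3 - <<'E'
from plan import *
from workcell import env
p0,_=pose(HOME,S_R,0,-1); print("grip dx",(np.array([0.60669208,-0.27955435,0.08213227])-p0)@S_R.as_matrix())
p,o=swp(.03,-.03,.13); env.move_straight(p,rate=.25)
p,o=hm(.14,.0045); env.goto(p,o)
p,o=hm(.07,.0045); print(env.move_straight(p,rate=.15,force_limit=10))
print(env.read_state()["clock"],env.read_state()["position"]-p)
f=env.grab_frame("side"); crop(f["image"],205,280,385,440,4,"pics/r1.png")
f=env.grab_frame("top"); crop(f["image"],420,210,560,315,5,"pics/r2.png")
E
```

```text
grip dx [ 0.00187841 -0.00015285  0.00032048]
False
19.5333 [0.00075006 0.00040848 0.00019142]
```

View pics/r1.png

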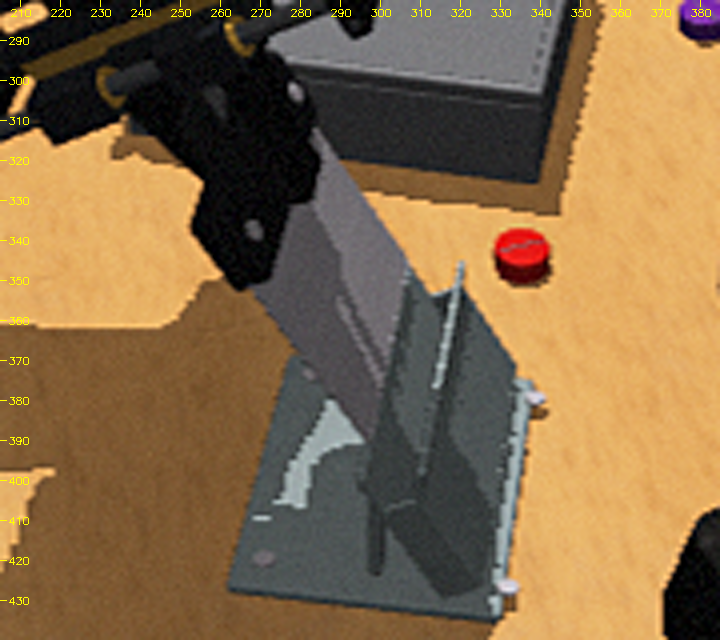

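View pics/r2.png

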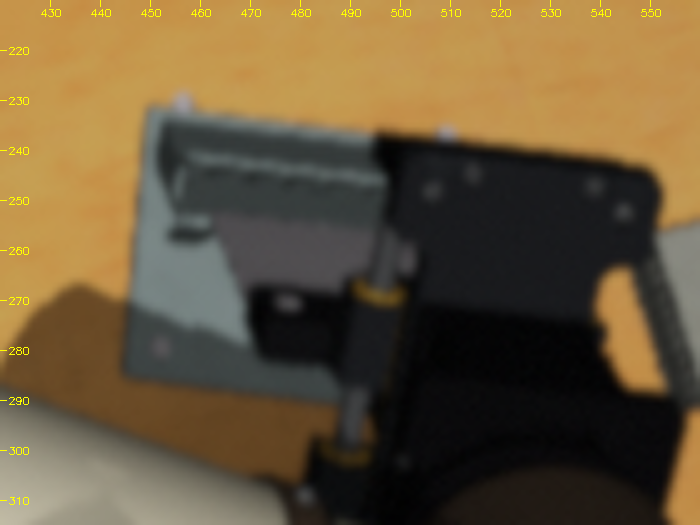

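```bash
python3 - <<'E'
from plan import *
from workcell import env
f=env.grab_frame("side"); im=f["image"]; x0,y0,k=255,320,8
c=cv2.resize(im[y0:y0+70,x0:x0+95],None,fx=k,fy=k,interpolation=cv2.INTER_CUBIC)
def L(P,col): cv2.polylines(c,[((proj("side",sc(np.array(P)*m))-[x0,y0]+.5)*k).astype(int)],False,col,1)
L([[-1,-55,62],[-1,55,62]],(0,0,255)); L([[9.5,-55,45],[9.5,55,45]],(255,255,0))
L([[2.6,-49,80],[2.6,-49,68.2],[2.6,51,68.2],[2.6,51,80]],(0,255,0))
cv2.imwrite("pics/r3.png",c)
E
```

```text
(no output)
```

View pics/r3.png

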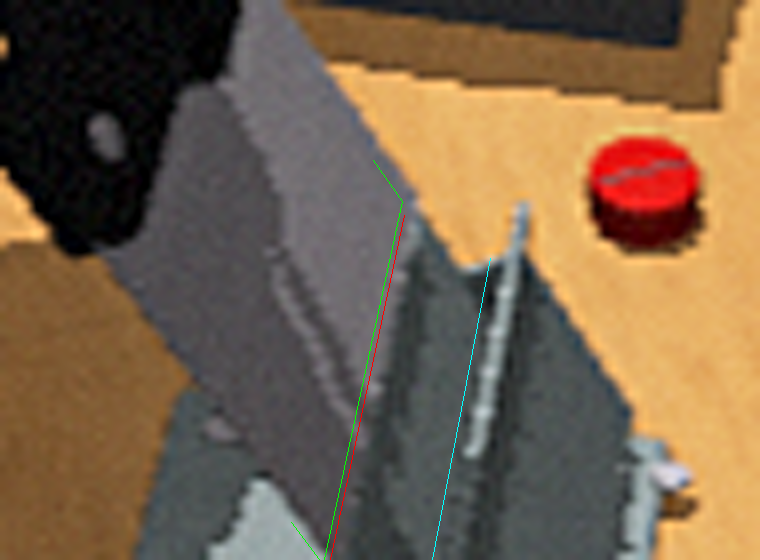

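The blade edge sits at the slot mouth, as predicted (px 305,345 to 296,390). I'll shift 1.5 mm more to the upper side and go in guarded.

```bash
python3 - <<'E'
from plan import *
from workcell import env
def st(p): s=env.read_state(); print((s["position"]-p)@S_R.as_matrix()*1000,s["force"]@S_R.as_matrix(),s["wrist_torque"].round(2),s["clock"])
p,o=hm(.07,.006); env.move_straight(p,rate=.05)
p,o=hm(.04,.006); print(env.move_straight(p,rate=.06,force_limit=5)); st(p)
E
```

```text
False
[-0.15766539 -0.0390924  -0.38913588] [-1.89166137  0.51295428 -2.35398016] [ 0.14  1.55 -0.02] 20.5833
```

```bash
python3 - <<'E'
from plan import *
from workcell import env
def st(p): s=env.read_state(); print((s["position"]-p)@S_R.as_matrix()*1000,s["force"]@S_R.as_matrix(),s["wrist_torque"].round(2),s["clock"])
p,o=hm(.008,.005); print(env.move_straight(p,rate=.06,force_limit=6)); st(p)
p,o=hm(-.004,.004); print(env.move_straight(p,rate=.02,force_limit=6)); st(p)
f=env.grab_frame("side"); crop(f["image"],225,260,385,440,3,"pics/r4.png")
E
```

```text
False
[-0.05286595  0.00453089 -0.2480283 ] [-1.93561701 -0.94239711 -2.30769611] [0.16 1.49 0.12] 21.2667
True
[0.67708231 0.0179696  4.25947738] [0.06681607 1.19789155 3.80701374] [0.33 0.95 0.17] 21.725
```

View pics/r4.png

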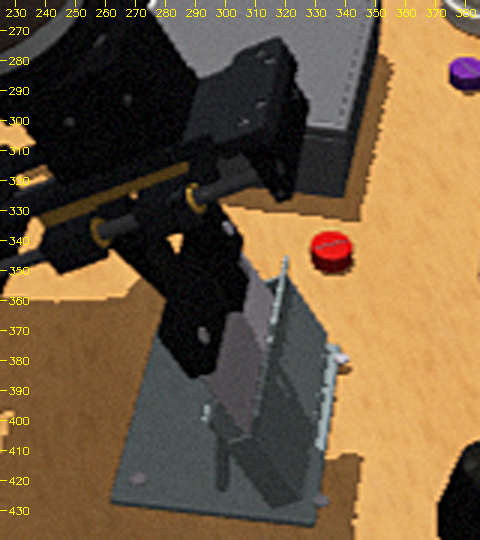

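The blade bottomed at the home depth with 4 N. I'll ease it onto the lower plate, release, back out and check.

```bash
python3 - <<'E'
from plan import *
from workcell import env
def st(p): s=env.read_state(); print((s["position"]-p)@S_R.as_matrix()*1000,s["force"]@S_R.as_matrix(),s["opening"],s["clock"])
p,o=hm(.001,.0018); print(env.move_straight(p,rate=.02,force_limit=6)); st(p)
env.gripper_to(0.35,grasp_force=10)
env.gripper_to(0.55); st(p)
p,o=hm(.10,.0018); print(env.move_straight(p,rate=.2,force_limit=10)); st(p)
p,o=hm(.2,.0018)
try: env.move_straight(p,rate=.25)
except env.Unreachable as e: print(e)
f=env.grab_frame("side"); crop(f["image"],245,310,365,440,4,"pics/r5.png")
print(env.search_frame(f,"scraper_grip")[:1])
E
```

```text
False
[ 0.582582   -0.1278644  -0.05332104] [ 0.93289421  0.31047399 -1.0616443 ] 0.17807100419624208 22.025
[0.03087546 0.00054174 0.02314008] [ 0.20520953  0.21673857 -0.20739634] 0.55120530775912 23.2667
False
[-0.43024501  0.12212259 -0.29322454] [-1.01098851 -0.47966627 -0.37226554] 0.5484505295735754 23.9083
[]
```

View pics/r5.png

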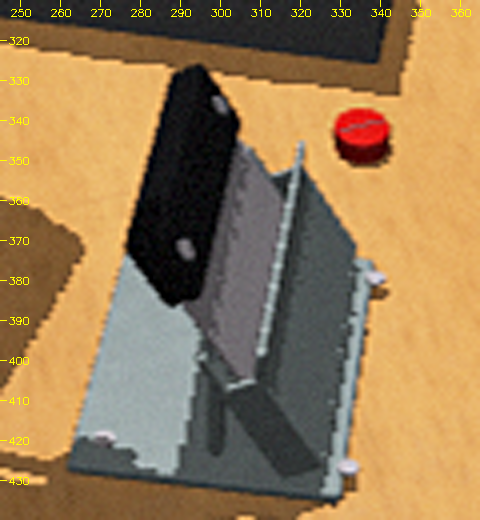

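The scraper is home and looks identical to the start (grip corners 293,327 and 290,385). Next is the lid.

```bash
python3 - <<'E'
from plan import *
from workcell import env
o=eul(tool_for(T_R,-1))
env.goto(T(-.18,0,.17),o); env.gripper_to(0.0)
print(env.move_straight(T(-.18,0,.082),rate=.2,force_limit=10))
print(env.move_straight(T(-.09,0,.082),rate=.08,force_limit=15)); s=env.read_state(); print(s["force"],s["clock"])
env.move_straight(T(-.16,0,.10),rate=.2)
env.move_straight(T(-.16,0,.22),rate=.25)
env.goto(T(-.16,-.15,.25),o)
f=env.grab_frame("side"); crop(f["image"],205,200,365,330,5,"pics/l1.png")
f=env.grab_frame("top"); crop(f["image"],262,188,400,350,4,"pics/l2.png"); print(env.read_state()["clock"])
E
```

```text
False
False
[-0.36916783  0.89147851 -0.17446395] 28.675
30.575
```

View pics/l1.png

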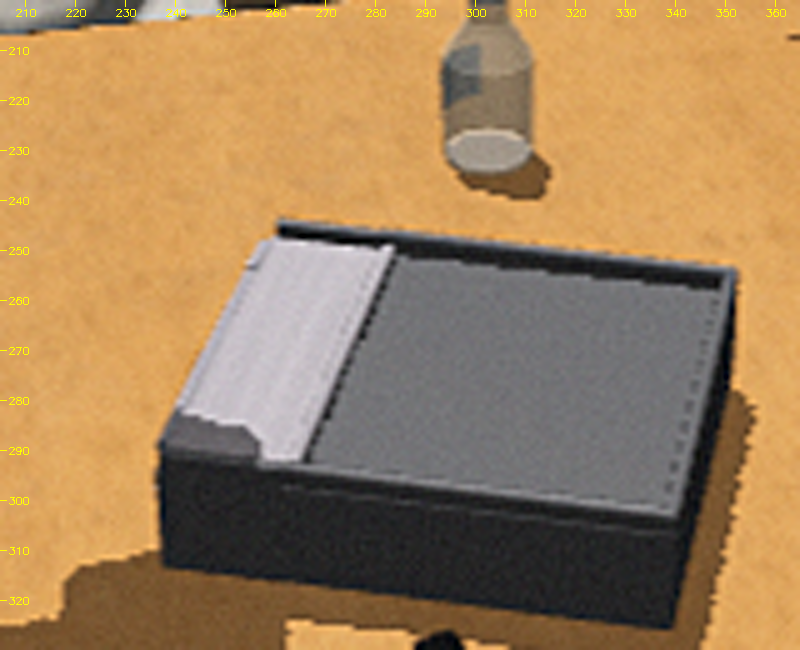

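View pics/l2.png

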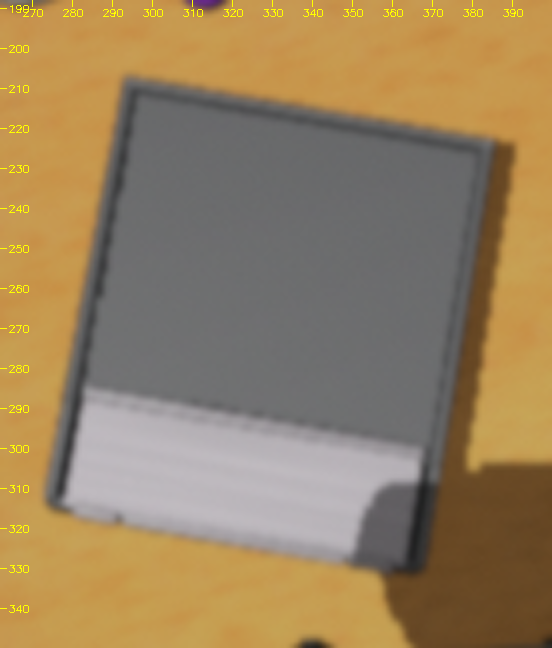

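The lid lies flush (side px 255–283, 248–292) and the floor is empty. I'll do a final whole-scene check before handing in.

```bash
python3 - <<'E'
from plan import *
from workcell import env
env.goto([.35,-.45,.30],[-90,0,18])
f=env.grab_frame("side"); cv2.imwrite("pics/end.png",f["image"])
for t in ("flask","vial","tub","dish_a","lid_edge","tablet_0","scraper_grip"): print(t,[(np.round(d["xyz"],3).tolist(),round(d["score"],2)) for d in env.search_frame(f,t)])
P=lambda a:proj("side",T(-.099+.052*np.cos(a),-.07,.0525+.052*np.sin(a)))[0].round(1)
print("edge px shut",P(0),P(.1),P(.2))
E
```

```text
flask [([0.597, 0.238, 0.051], 0.87)]
vial [([0.793, -0.072, 0.057], 0.87)]
tub [([0.783, -0.176, 0.039], 0.93)]
dish_a [([0.79, 0.112, 0.026], 0.62), ([0.782, 0.094, 0.014], 0.55), ([0.61, -0.288, 0.092], 0.29)]
lid_edge [([0.527, 0.008, 0.055], 0.79), ([0.609, -0.292, 0.089], 0.53), ([0.625, -0.309, 0.007], 0.34)]
tablet_0 [([0.672, -0.157, 0.012], 0.66)]
scraper_grip []
edge px shut [264.8 290.7] [264.5 288.4] [264.  286.1]
```

View pics/end.png

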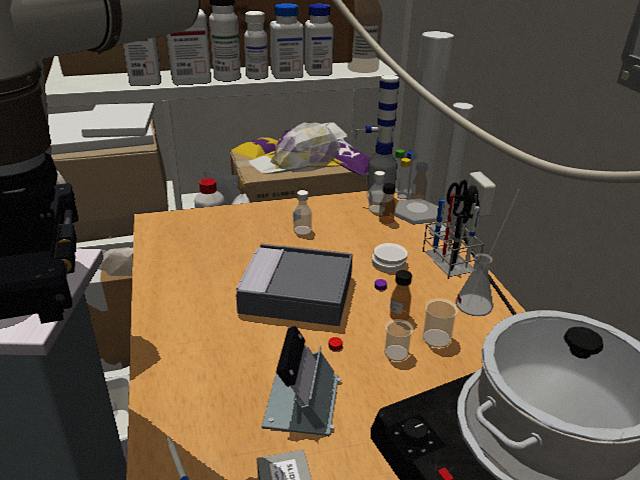

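Everything is in place: lid shut, scraper home, bystanders unmoved, arm clear.

```bash
python3 - <<'E'
from workcell import env
print(env.read_state()["clock"]); print(env.close_job())
E
```

```text
32.2583
the job is handed in; nothing more can be done
None
```

The job is done and handed in at about 32 s. I swept all five white tablets into the trough in two passes (three, then two), put the scraper back in its stand, then pushed the lid shut. Only the blade pushed the tablets; the fingers stayed about 80 mm above the floor.

**Last checks:**
- **Tablets:** the tray floor is empty, and all five were seen in the trough before the lid was closed.
- **Lid:** it lies flush, with its free edge within about 1–2 px of where a shut lid should appear in the side view.
- **Scraper:** it looks the same as at the start. It bottomed in the slot at its original depth, with about 4 N.
- **Bystanders:** the bottles, beaker and dishes are within about 6 mm of where they were first detected, about the detector's own error. The red and purple look-alikes look unmoved.

**What disagreed:**
- **Scraper grip:** the trained network missed it in the last pictures, so "home" rests on my view of the image and the contact reading.
- **Tray outline:** my fit was up to 2 px off in places. The blade met the tray floor within 2 mm of the expected height, so this did not matter.

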